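# Dot-mark the square mould insert

### The arm

A 6-joint arm with a two-finger parallel gripper is mounted at the origin on the work surface. World frame = base frame: x ahead of the robot, y to its left, z up, the work surface at z = 0. Lengths are in mm, angles in degrees, forces in N, time in s.
With the tool pointing down it reaches from about 350 to 850 mm from the base axis. Payload 8.1 kg.
Tool frame: the origin (TCP) lies midway between the tips of the shut fingers; the grasp point (between the pads) lies 19 mm behind it (r.grasp_offset is the distance from the TCP to the grasp point, in mm); z points along the fingers, x is the direction in which the jaws open and shut, and the axes are right-handed (so a half turn about z gives the same grasp; the last joint's range is limited). The gripper opens to 85 mm and grips with 20 to 120 N. Pads are 22 mm wide; open, the fingers measure 114 mm over their backs; the gripper's body (76 mm by 85 mm) begins 54 mm behind the grasp point. The pads swing forward as they close: fully open they stand 13 mm farther back than shut.
Start: joints at [-74.049, 7.471, 85.268, -0, 87.261, -4.893], TCP at [213.517, -560.728, 231.292] pointing down, gripper open.
Joint ranges: [-169.43, 169.43], [-51.17, 129.36], [1.28, 143.12], [-76.62, 256.62], [0, 156.53], [-152.29, 152.29]. Speed limits (degrees/s): [136.94, 136.94, 159.86, 180, 180, 180].

### API

Orientations are given as [roll, pitch, yaw] about the fixed x, y, z axes, in that order (R = Rz(yaw) Ry(pitch) Rx(roll)).
In Python, from bench import r, optics, hand_in gives the robot as it stands.
- The arm moves only by the shell command python3 -m pendant 'ROWS' [FORCE]. ROWS is JSON, a list of rows, each a list of 5 numbers: the opening, from 0 (shut) to 1 (fully open), then the shift along the tool's x, y, z in mm, then the turn about the tool's z in degrees. A call has 1 to 10 rows; each row shifts and turns the commanded pose from where the row before left it, along the tool's axes as they then stand; what a row does not reach is not made up. A row lasts 1/10 s, in which the tool goes at most 50 mm and 8.59 degrees, less where a joint would pass 70% of its speed; a pose out of reach is approached as far as the arm can. A call with a gripper value outside its range is refused whole. The fingers move at their own pace and stop on an object; FORCE is the grip in N (left out, the last holds). Time passes only in rows, so rows that do not move let the fingers close. It gives the time, the measured TCP pose, the force and the opening at its end, in the units of the state.
- r.sense(): the state, without advancing time (a new reading comes with each control period).
- optics.snapshot(name): name is "scene" or "top" or "wrist"; returns (picture, depth): 480x640x3 uint8, blue, green, red; 480x640 float32, mm along the optical axis (not along the pixel's ray), 0 where there is no reading.
- optics.camera_params(name): a dict with "camera_matrix" (3x3 intrinsics, pixels), "k1" (the pictures are not rectified: a ray, as slopes to the right and down, at radius r is drawn at 1 + k1 r^2 times it, then the intrinsics apply), "eye" and "orientation" of the camera in the world. Camera axes: x right, y down, z forward; pixel columns grow to the right and rows downward; lengths in mm; the calibration is good to about 2 mm. A picture is of the moment at which its call begins: read the wrist's pose just before it. camera_params takes no time and is no camera call; for the wrist camera it gives the pose at the moment of the call.
- hand_in(): hands the job in, once; it reports no verdict.
Trained networks look in the newest picture that a camera, given by its name, has taken for a name from the list of things; names that differ only in an ending like _2 or _b are one class to them, and where a whole thing is asked for, a point or a joint stands for the part that bears it (a point fixed in the world has none). Each returns a list of dicts, best first, with "score" (0 to 1); they miss things now and then, are a little off and sometimes report something else, mostly with a low value. They report only what shows in the picture. A call takes as long as a camera call.
- optics.search_frame(camera, query): "at" ([x, y, z] in mm, in world coordinates, good to about 4 mm: the middle of the surface that is visible of it).
The state is a dict: "time": time; "joint_pos": joint angles; "qd": joint speeds; "joint_efforts": joint torques, N m; "tool_pos": TCP position; "tcp_rot": TCP orientation; "ft_force": force on the tool from outside, world axes, zero at the start; "wrist_torque": the same for the moment, N m; "finger_gap": finger opening in mm.
Only numpy, scipy, OpenCV 4.12 (cv2) and the standard library are available. Lean on these libraries where they do the work, as an engineer would, in place of code of your own. Each camera call takes 0.05 s, during which the arm holds its last target. There are 200 camera calls.

### The job

On the marking jig, slide the carriage along its rail until its plunger stands over the middle of the square insert, then press the plunger fully down to mark the insert and let it spring back up. Do not press the plunger down anywhere else, leave the carriage over the square insert, and leave the things lying around the jig alone.

Things in the scene. Friction and masses are not known exactly. Their poses are not given: they have to be found in the camera images.
- jig: dot-marking jig fixed to the bench: grey bed 150 (x) x 400 (y) x 12 mm, origin at the centre of its underside. On it, towards the robot (-x), a steel mould plate 75 x 330 mm, top 32 mm above the bench; behind, at x = +45 mm, a rail along the jig's y, top at 40 mm, with a stop block 58 mm high at each end. All heights are above the bench.
- carriage (a joint): position of the dark steel carriage on the rail, 0 to 0.26 m, growing along the jig's +y; the carriage centre is at jig y = value - 0.13. It stays where it is left (about 3 N of friction). Its saddle is 36 x 36 mm with its top at 65 mm; an arm 20 mm wide (heights 53 to 65 mm) reaches from it over the plate and holds the plunger.
- grip_top (a point): centre of the top of the carriage's black upright grip, at height 106 mm; the grip is 22 mm (jig x) x 18 mm (jig y) and rises 41 mm above the saddle. The plunger is 75 mm from it towards jig -x.
- plunger (a joint): how far the spring plunger is pressed down, 0 (up) to 0.006 m (fully down, about 5 N); it springs back up.
- plunger_top (a point): centre of the top of the plunger's round black head, 23 mm dia., at height 85 mm when up; the head's underside is at 73 mm, 8 mm above the arm. The marking pin is straight below it.
- insert_square: square steel insert 30 x 30 mm standing 5 mm proud of the mould plate (top at 37 mm), on the plunger's line of travel; origin at the centre of its underside on the plate. Fixed. The order of the three inserts along the plate varies.
- insert_round: round steel insert, 32 mm dia., 5 mm proud, otherwise the same
- insert_oblong: oblong steel insert 40 (jig x) x 16 mm (jig y), 5 mm proud, otherwise the same
- oil_bottle: bystander: white oil bottle, 56 mm dia., 150 mm tall; origin at the centre of its underside
- parts_bin: bystander: open blue bin 140 x 100 x 50 mm; origin at the centre of its underside
- screwdriver: bystander: screwdriver, 200 mm long, lying along its x axis; origin under its middle
- wrench: bystander: steel spanner, 180 mm long, 8 mm thick, lying along its x axis; origin under its middle

How it is judged:
By the outcome, as a careful person would: the job done as asked, in the order asked, and still so for the second after the job is handed in, with the robot touching nothing.
It also fails if it takes over 48 s, if anything falls off the work surface, if the arm or the gripper's body presses on something with over 40 N, if the wrist force passes 120 N, or if a joint passes its speed limit or range.

## Working session

There is one attempt and no reset: what is moved stays moved. The work goes in short steps, Python scripts to look and compute and a shell command to move; the robot and the scene stay as the last step left them, time stands still between calls to the robot, and variables do not carry over. Pictures are saved under pics/ and viewed, about 8 in all and at most 12, crops included, and the job is handed in when it is done.

```bash
mkdir -p pics; python3 - <<'E'
from bench import r, optics
import cv2
s=r.sense();print(s['time'],s['tool_pos'],s['tcp_rot'],s['finger_gap'])
for c in ("top","scene"):
    im,d=optics.snapshot(c);cv2.imwrite(f'pics/{c}1.png',im)
    for q in ("jig","grip_top","plunger_top","insert_square","insert_round","insert_oblong","oil_bottle","parts_bin","screwdriver","wrench"):
        print(c,q,[(round(x['score'],2),[round(v) for v in x['at']]) for x in optics.search_frame(c,q)[:2]])
print(r.sense()['time'])
E
```

```text
0.0 [ 213.346118   -560.1858804   230.21918674] [-1.79991336e+02  1.08332584e-01 -6.91548256e+01] 85.42607569077809
top jig [(0.82, [520, 58, 32]), (0.75, [543, 61, 67])]
top grip_top [(0.56, [543, 61, 67])]
top plunger_top [(0.38, [500, 46, 82]), (0.24, [474, 106, 38])]
top insert_square [(0.44, [450, 152, 36]), (0.25, [532, -35, 34])]
top insert_round [(0.57, [533, -33, 35])]
top insert_oblong [(0.62, [632, 363, 96])]
top oil_bottle [(0.65, [631, 366, 97])]
top parts_bin [(0.61, [389, -457, -1]), (0.45, [368, 444, 23])]
top screwdriver [(0.69, [365, 446, 24])]
top wrench [(0.84, [650, -397, 8])]
scene jig [(0.95, [526, 80, 32])]
scene grip_top [(0.66, [557, 67, 64])]
scene plunger_top [(0.36, [375, 451, 23])]
scene insert_square [(0.48, [454, 157, 36])]
scene insert_round [(0.72, [529, 81, 30])]
scene insert_oblong [(0.52, [474, 112, 39])]
scene oil_bottle [(0.9, [654, 376, 102])]
scene parts_bin [(0.84, [385, -457, 23])]
scene screwdriver [(0.96, [372, 449, 22]), (0.55, [657, -393, 7])]
scene wrench [(0.68, [656, -395, 3])]
1.1
```

View pics/top1.png

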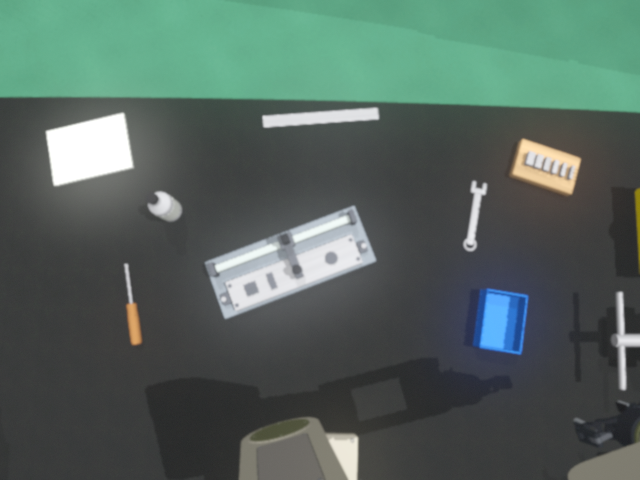

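View pics/scene1.png

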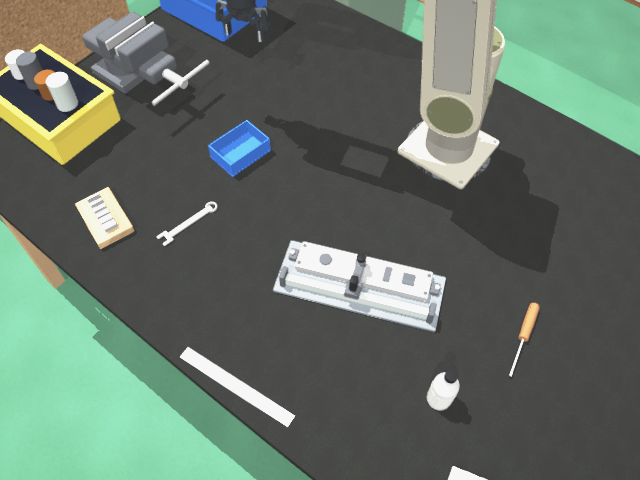

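The top view shows the plunger at (296,269), the grip at (285,239), the round insert at (331,258), the oblong at (271,281) and the square at (251,289). That puts the square towards jig +y. The nets agree on the square at about (450,152).

```bash
cat > h.py <<'E'
import numpy as np, cv2
from scipy.spatial.transform import Rotation as R
from bench import r, optics
def rot(p):
    o=np.array(p['orientation'],float)
    return o if o.shape==(3,3) else R.from_euler('xyz',o,degrees=True).as_matrix()
def dist(p): return np.array([p['k1'],0,0,0,0],float)
def ray(p,uv):
    # slopes by fixed-point on r(1+k1 r^2)
    n=cv2.undistortPoints(np.array([[uv]],float),np.array(p['camera_matrix'],float),dist(p))[0,0]
    return rot(p)@np.array([n[0],n[1],1.])
def onz(p,uv,z):
    v=ray(p,uv);e=np.array(p['eye'],float);return e+v*(z-e[2])/v[2]
def totool(d):   # world shift -> tool axes
    return R.from_euler('xyz',r.sense()['tcp_rot'],degrees=True).as_matrix().T@np.array(d,float)
E
python3 - <<'E'
from h import *
p=optics.camera_params('top');print(p)
for n,uv,z in (('plunger',(296,269),85),('grip',(285,239),106),('round',(331,258),37),('obl',(271,281),37),('sq',(251,289),37)):
    print(n,onz(p,uv,z).round(1))
print(totool([330,621,0]).round())
E
```

```text
{'camera_matrix': array([[475.24238408,   0.        , 317.21908064],
       [  0.        , 475.24238408, 246.90767412],
       [  0.        ,   0.        ,   1.        ]]), 'k1': -0.060861247434749216, 'eye': array([ 414.58903177,   -7.48306996, 1182.87002697]), 'orientation': array([-1.72985677e+02,  1.53398560e-01, -8.85027711e+01])}
plunger [496.8  46.7  85. ]
grip [563.3  73.1 106. ]
round [529.2 -34.8  37. ]
obl [469.8 108.5  37. ]
sq [449.2 156.   37. ]
[-463. -529.   -0.]
```

```bash
python3 -m pendant '[[1,-31,-37,0,0],[1,-31,-37,0,0],[1,-31,-37,0,0],[1,-31,-37,0,0],[1,-31,-37,0,0],[1,-31,-37,0,0],[1,-31,-37,0,0],[1,-31,-37,0,0],[1,-31,-37,0,0],[1,-31,-37,0,0]]' && python3 -m pendant '[[1,-31,-37,0,0],[1,-31,-37,0,0],[1,-31,-37,0,0],[1,-31,-37,0,0],[1,-31,-37,0,0],[1,0,0,0,0],[1,0,0,0,0],[1,0,0,0,0]]'
python3 - <<'E'
from h import *
s=r.sense();print(s['time'],s['tool_pos'],s['tcp_rot'])
p=optics.camera_params('wrist')
im,d=optics.snapshot('wrist');cv2.imwrite('pics/w1.png',im);np.save('w1.npy',p,allow_pickle=True)
print(p)
for q in ("grip_top","plunger_top","insert_square"):
    print(q,[(round(x['score'],2),np.round(x['at'])) for x in optics.search_frame('wrist',q)[:2]])
E
```

```text
time: 2.1
tool_pos: [449.7, -137.5, 231.7]
tcp_rot: [-180.0, -0.0, -69.2]
ft_force: [1.4, -0.8, 0.6]
finger_gap: 85.5
time: 2.9
tool_pos: [566.5, 70.7, 231.2]
tcp_rot: [180.0, -0.0, -69.2]
ft_force: [-0.0, -0.7, 0.4]
finger_gap: 85.3
2.9 [566.47400751  70.68199576 231.24578446] [ 1.79975005e+02 -1.73343918e-02 -6.91724538e+01]
{'camera_matrix': array([[420.66316977,   0.        , 324.60183074],
       [  0.        , 420.66316977, 243.96185763],
       [  0.        ,   0.        ,   1.        ]]), 'k1': -0.04324135044561438, 'eye': array([632.20293997,  94.87580807, 375.34748199]), 'orientation': array([ 1.63560701e+02, -3.21813805e-02, -6.91749118e+01])}
grip_top [(0.82, array([554.,  67.,  68.]))]
plunger_top [(0.73, array([501.,  40.,  87.]))]
insert_square [(0.55, array([452., 156.,  37.]))]
```

View pics/w1.png

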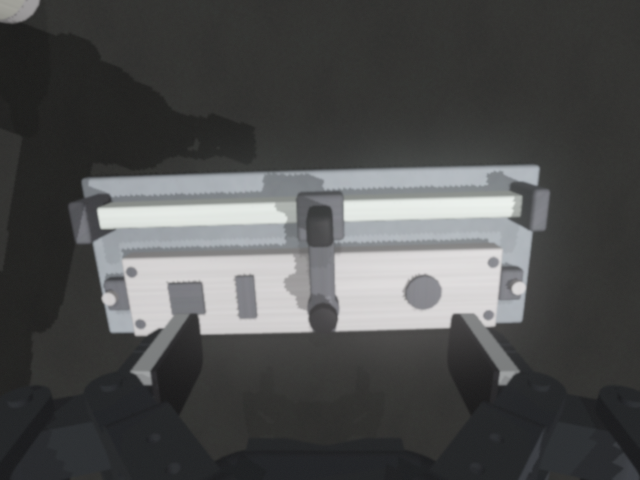

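The square is at about (186,298), the oblong at (246,297) and the round at (423,292). The grip is at about (320,230) and the plunger head at (323,317). I'll zoom in for exact centres.

```bash
python3 - <<'E'
import cv2
im=cv2.imread('pics/w1.png')[180:345,150:360]
cv2.imwrite('pics/w1c.png',cv2.convertScaleAbs(cv2.resize(im,None,fx=3.6,fy=3.6,interpolation=cv2.INTER_CUBIC),alpha=1.6,beta=20))
E
```

```text
(no output)
```

View pics/w1c.png

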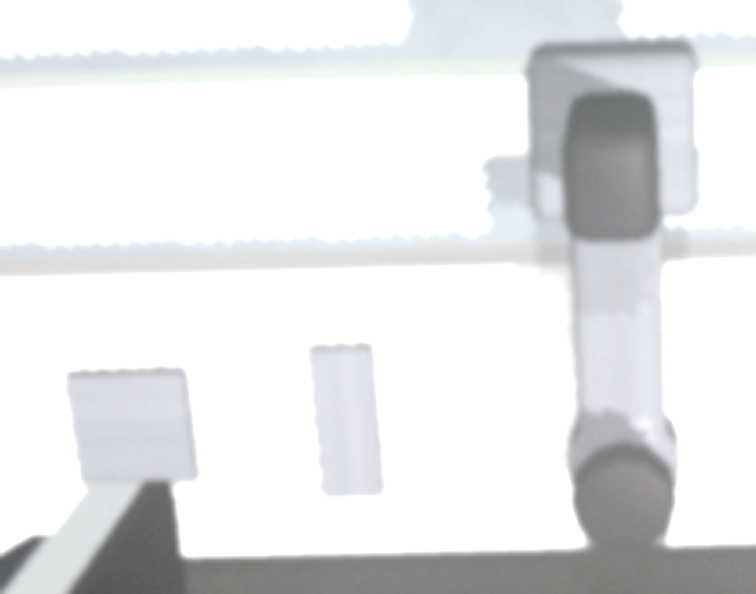

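```bash
python3 - <<'E'
from h import *
p=np.load('w1.npy',allow_pickle=True).item()
P={n:onz(p,uv,z) for n,uv,z in (('plunger',(323.1,318.6),85),('grip',(320,231.4),106),('round',(423,292),37),('obl',(246.4,296.7),37),('sq',(186.9,298.2),37))}
for n in P: print(n,P[n].round(1))
d=(P['sq']-P['round'])[:2]; th=np.degrees(np.arctan2(-d[0],d[1])); u=d/np.hypot(*d); print('yaw',th,u,np.hypot(*d))
g=(P['grip']-P['plunger'])[:2];print('grip-pl',g,np.hypot(*g),np.degrees(np.arctan2(g[1],g[0])))
v=(P['sq']-P['plunger'])[:2];print('travel',v@u,'lateral',v@[u[1],-u[0]])
print('tool to grip',totool(P['grip']-r.sense()['tool_pos']).round(1))
E
```

```text
plunger [496.5  44.3  85. ]
grip [565.   72.4 106. ]
round [528.6 -36.4  37. ]
obl [469.9 105.9  37. ]
sq [449.7 154.4  37. ]
yaw 22.470318773035423 [-0.38220478  0.92407765] 206.45144432257305
grip-pl [68.52621965 28.11393142] 74.06912932932745 22.306641987593224
travel 119.61042518415744 lateral -1.096433919279397
tool to grip [ -2.7   0.8 125.6]
```

```bash
python3 -m pendant '[[1,-2.7,0.8,0,-1.6],[0.7,0,0,30,0],[0.6,0,0,30,0],[0.6,0,0,30,0],[0.6,0,0,25,0],[0.6,0,0,20,0],[0.6,0,0,15,0],[0.6,0,0,5,0],[0.6,0,0,0,0]]' 30 && python3 -m pendant '[[0.1,0,0,0,0],[0,0,0,0,0],[0,0,0,0,0],[0,0,0,0,0],[0,0,0,0,0],[0,0,0,0,0]]' 30
```

```text
time: 4.0
tool_pos: [564.7, 73.4, 76.0]
tcp_rot: [180.0, 0.0, -67.5]
ft_force: [-0.4, 0.0, -0.7]
finger_gap: 51.3
time: 4.6
tool_pos: [566.0, 73.6, 77.8]
tcp_rot: [-179.9, -0.0, -67.6]
ft_force: [-0.9, -0.2, 6.5]
finger_gap: 17.5
```

```bash
python3 -m pendant '[[0,-8,0,0,0],[0,-15,0,0,0],[0,-18,0,0,0],[0,-18,0,0,0],[0,-18,0,0,0],[0,-18,0,0,0],[0,-14,0,0,0],[0,-10,0,0,0],[0,0,0,0,0],[0,0,0,0,0]]'
python3 - <<'E'
from h import *
s=r.sense();print(s['time'],s['tool_pos'],s['tcp_rot'])
p=optics.camera_params('wrist')
im,d=optics.snapshot('wrist');cv2.imwrite('pics/w2.png',im);np.save('w2.npy',p,allow_pickle=True)
E
```

```text
time: 5.6
tool_pos: [520.0, 184.8, 77.8]
tcp_rot: [-179.9, 0.0, -67.5]
ft_force: [-3.1, 3.0, 8.4]
finger_gap: 17.2
5.6 [520.00739257 184.83728882  77.79543108] [-1.79881861e+02  3.23110908e-02 -6.75055443e+01]
```

View pics/w2.png

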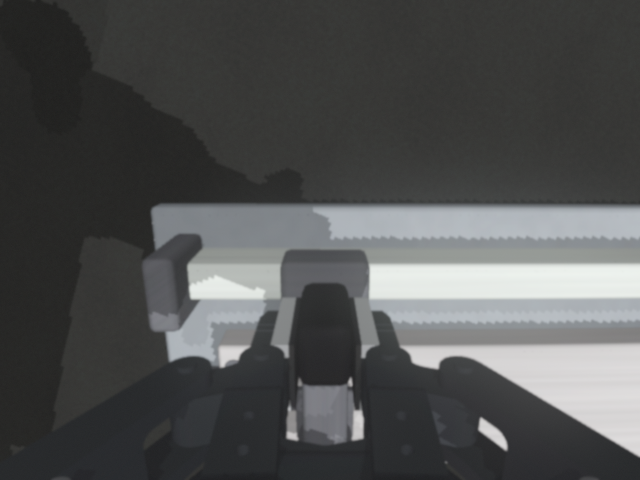

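The carriage is gripped and the wrist travelled about 120 mm. I'll release, rise, go over the plunger and take a close look.

```bash
python3 -m pendant '[[0.5,0,0,0,0],[0.6,0,0,0,0],[0.6,0,0,0,0],[0.6,0,0,0,0],[0.6,0,0,-15,0],[0.6,0,0,-30,0],[0.6,0,0,-40,0],[0.6,0,0,-40,0],[0.6,0,37,-25,0],[0.6,0,38,0,0]]' && python3 -m pendant '[[0,0,0,0,0],[0,0,0,0,0],[0,0,0,0,0],[0,0,0,0,0]]'
python3 - <<'E'
from h import *
s=r.sense();print(s['time'],s['tool_pos'],s['tcp_rot'])
p=optics.camera_params('wrist')
im,d=optics.snapshot('wrist');np.save('w3.npy',p,allow_pickle=True)
cv2.imwrite('pics/w3.png',im)
cv2.imwrite('pics/w3c.png',cv2.convertScaleAbs(cv2.resize(im[150:300,220:420],None,fx=4,fy=4,interpolation=cv2.INTER_CUBIC),alpha=1.4,beta=10))
E
```

```text
time: 6.65
tool_pos: [452.3, 155.2, 232.3]
tcp_rot: [-179.5, -0.1, -67.6]
ft_force: [0.1, 0.0, -0.3]
finger_gap: 51.1
time: 7.05
tool_pos: [451.0, 155.1, 226.5]
tcp_rot: [-180.0, -0.0, -67.6]
ft_force: [-0.4, -1.4, 0.1]
finger_gap: 0.1
7.05 [450.95856851 155.11871266 226.51619415] [-1.79990374e+02 -1.35218218e-03 -6.75540501e+01]
```

View pics/w3c.png

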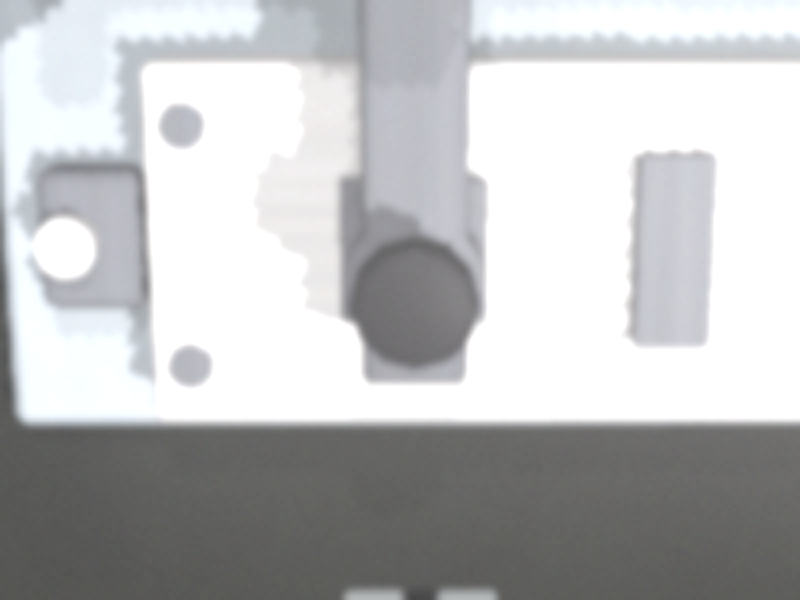

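The square insert shows on both sides of the arm and head, at crop columns 341–486. The head is centred at (415,302).

```bash
python3 - <<'E'
from h import *
p=np.load('w3.npy',allow_pickle=True).item()
a=onz(p,(323.9,225.5),85);b=onz(p,(323.4,212.4),37);print(a,b)
t=np.radians(22.4);u=np.array([-np.sin(t),np.cos(t)]);w=np.array([np.cos(t),np.sin(t)])
print('sq-pl along y',(b-a)[:2]@u,'along x',(b-a)[:2]@w)
print('tool',totool(a-r.sense()['tool_pos']).round(1))
E
```

```text
[450.43684682 154.53121599  85.        ] [449.37295947 154.60115989  37.        ]
sq-pl along y 0.4700823068495087 along x -0.956959284055501
tool [  0.4   0.6 141.3]
```

The plunger is within 0.5 mm of the insert's middle along the rail. Pressing now, in stages.

```bash
python3 -m pendant '[[0,0.4,0.6,20,0],[0,0,0,35,0],[0,0,0,35,0],[0,0,0,25,0],[0,0,0,15,0],[0,0,0,5,0],[0,0,0,0,0],[0,0,0,0,0]]' && python3 -m pendant '[[0,0,0,3,0],[0,0,0,3,0],[0,0,0,2,0],[0,0,0,2,0],[0,0,0,0,0],[0,0,0,0,0]]'
```

```text
time: 7.9
tool_pos: [450.7, 154.5, 92.3]
tcp_rot: [-179.9, -0.0, -67.6]
ft_force: [0.2, -0.2, 0.4]
finger_gap: 0.1
time: 8.5
tool_pos: [450.3, 154.4, 81.7]
tcp_rot: [-179.9, -0.0, -67.6]
ft_force: [1.4, -0.8, 3.7]
finger_gap: 0.1
```

Contact and the spring force have appeared. Continuing to the stop.

```bash
python3 -m pendant '[[0,0,0,1.5,0],[0,0,0,1,0],[0,0,0,0,0],[0,0,0,0,0]]' && python3 -m pendant '[[0,0,0,1,0],[0,0,0,0.5,0],[0,0,0,0,0],[0,0,0,0,0]]'
```

```text
time: 8.9
tool_pos: [450.3, 154.4, 79.1]
tcp_rot: [-179.9, -0.0, -67.6]
ft_force: [2.2, 0.4, 5.1]
finger_gap: 0.1
time: 9.3
tool_pos: [450.4, 154.4, 78.7]
tcp_rot: [-179.9, -0.0, -67.6]
ft_force: [-2.9, -0.3, 16.8]
finger_gap: -0.2
```

The stop is reached: 78.7 mm, with the force jumping to 17 N. I'll retract straight up and check.

```bash
python3 -m pendant '[[0,0,0,-3,0],[0,0,0,-5,0],[0,0,0,-20,0],[0,0,0,-40,0],[0,0,0,-40,0],[0,0,0,-40,0],[0,0,0,0,0],[0,0,0,0,0],[0,0,0,0,0]]'
python3 - <<'E'
from h import *
s=r.sense();print(s['time'],s['tool_pos'])
im,d=optics.snapshot('wrist');p=optics.camera_params('wrist')
old=cv2.imread('pics/w3.png')
cv2.imwrite('pics/w4c.png',cv2.convertScaleAbs(cv2.resize(im[150:300,220:420],None,fx=4,fy=4,interpolation=cv2.INTER_CUBIC),alpha=1.4,beta=10))
q=optics.search_frame('wrist','plunger_top');print([(x['score'],x['at']) for x in q[:1]])
z=p['eye'][2]-d[222:229,320:328]*abs(rot(p)[2,2]); print('depth px',np.median(d[222:229,320:328]))
v=ray(p,(324,225.5)); print('head z',p['eye'][2]+v[2]*np.median(d[222:229,320:328]))
E
```

```text
time: 10.2
tool_pos: [448.7, 154.1, 223.5]
tcp_rot: [179.8, 0.0, -67.6]
ft_force: [-0.4, -0.6, -0.5]
finger_gap: -0.5
10.2 [448.7133297  154.05550871 223.48273719]
[(0.76, [453.2, 152.4, 88.7])]
depth px 289.18463
head z 86.35952804043967
```

View pics/w4c.png

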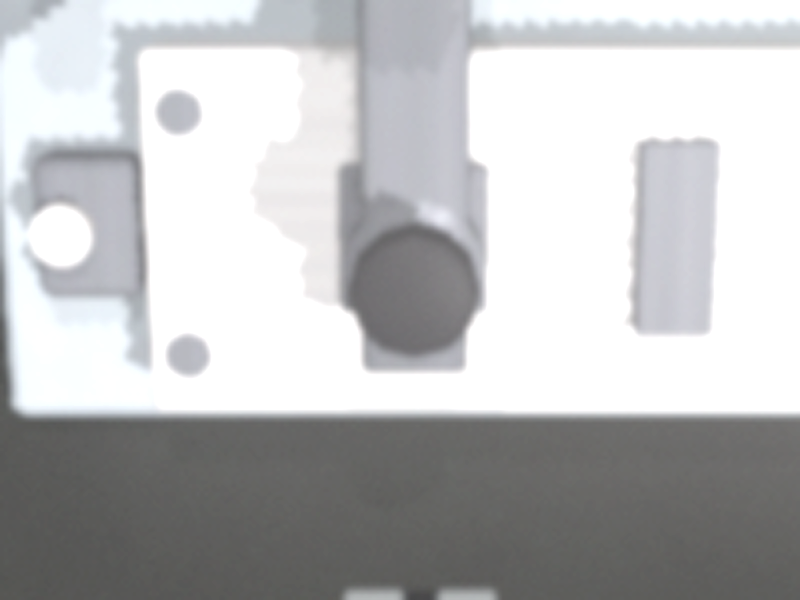

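The head is still centred over the square insert (head column 415, insert 340–486). The plunger is back up, at about 86 mm, and the robot is clear.

```bash
python3 -c "
from bench import hand_in
print(hand_in())"
```

```text
the job is handed in; nothing more can be done
None
```

The square insert is marked and the job is handed in, at about 10 s of the 48 s allowed. I gripped the carriage's upright, slid it about 120 mm along jig +y to the square insert, and let go. I then pressed the plunger once with the shut fingers and moved straight up.

- **Position:** before pressing, the plunger was about 0.5 mm off the insert's middle along the rail and about 1 mm across it, within calibration error. The picture after pressing shows it unmoved.
- **Press:** the fingertips went down to 78.7 mm, against 79 mm expected for fully down. The force jumped from 5 N to 17 N there, so it reached its stop.
- **Spring back:** the head measured 86 mm high by depth and 89 mm by the network, against 85 mm nominal, so the plunger is up.
- **Wrist force:** it never read more than 17 N. While I gripped the upright it showed 6 to 8 N vertically, most likely the pads dragging on it as they closed.
- **Surroundings:** I did not go near the bottle, bin, screwdriver or wrench. I took no final picture of them.

Some early network hits were wrong, such as the oil bottle reported as the oblong insert. I used the positions I measured in the pictures instead.

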